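Tap the drilled block home against the hidden stop

TASK

Take the long steel block with the two screw holes out of the wooden tray and put it flat into the open bay of the slide fixture, lengthwise along the channel. Then take the flat bar from its wooden rack and, with the bar, nudge the block gently under the hood in small taps until it is fully home against the sprung stop you cannot see in there. Finally put the bar down on the bench clear of the fixture, and leave everything else where it stands.

Things in the scene. Friction and masses are not known exactly. Their poses are not given: they have to be found in the camera images.
- fixture: Steel slide fixture fixed to the bench, base 335 x 96 mm (x -160 to 175). Origin on its underside, on the channel's centre line; own x = push direction (open bay into hood), z up. The bed the block slides on is 15 mm above the bench. Channel 46 mm wide. Along x: rear wall -150 to -138 mm, open bay -138 to 12, hood 12 to 165. The bench behind the rear wall is free for 0.2 m.
- bay (a point): Point on the bed in the middle of the open bay (fixture x = -63 mm). The bay is 150 mm long, its walls are 10 mm thick and rise 24 mm above the bed (as does the rear wall), so fingers reach the block there only at its 60 mm ends.
- notch (a point): Point on the bed in the rear wall (fixture x = -144 mm), in the middle of its 20 mm wide notch, open above and down to the bed, through which a bar on edge passes.
- mouth (a point): Point on the bed, at the middle of the hood's mouth (fixture x = 12 mm). The hood is 46 mm wide and 60 mm high inside and closed at the far end; its top is 81 mm above the bench.
- stop_pad (a joint): Travel (m) of the hidden stop's sprung face: 0 untouched, 0.004 fully in (then solid). The untouched face lies 73 to 103 mm inside the hood's mouth, different each time. The spring takes under 1 N and friction holds the block against it; sliding the block takes 2 to 5 N, so the solid stop is felt as a clear rise of force. Pushing with over 40 N is a failure.
- tray: Wooden tray with three blocks in a row. Origin: centre of its underside; own x along the row, floor 8 mm thick, places at x = -80, 0, 80 mm. Two rails along the row (inner faces at y = +-32 mm, 10 mm thick) rise 38 mm above the bench, so a block is gripped there with the gripper closing along tray x. Low ends, 24 mm high, at x = +-126 mm.
- block: The steel block to be moved: 60 mm long (own x) x 40 mm wide (own y) x 22 mm high, two screw holes on top, 0.3 to 0.55 kg. Origin: centre of its underside. In the tray its own x lies across the row (along tray y), so only its 40 mm width can be gripped; in the channel only its length. So it must be put down and taken again the other way.
- push_bar: Flat steel bar 190 mm long (own y) x 42 mm (own x) x 8 mm thick (own z), about 0.4 kg. Origin: centre of one 42 x 190 mm face, so its middle lies 4 mm along own z. It starts standing on edge in the rack (own x vertical), its top 52 mm above the bench.
- rack: Wooden rack that holds the bar on edge. Origin: centre of its underside; own x along the bar. 120 x 50 mm, 28 mm high, slot 11 mm wide and 18 mm deep: the bar's upper 24 mm and 35 mm at each end stand free.
- rust_block: Rusty block 31 x 45 x 20 mm in another place of the tray, to be left there.
- drilled_plate: Small plate 40 x 50 x 12 mm in another place of the tray, to be left there.
- grease_tin: Open tin, 64 mm across and 46 mm high, near the bench's front edge; a bystander.
- hex_bolt: Large bolt 138 mm long and 35 mm across, lying near the bench's front edge; a bystander.
- centre_punch: Centre punch, 110 mm long and 12 mm thick, lying behind the fixture to the right; a bystander.
- tape_roll: Roll of tape, 53 mm across and 19 mm high, lying behind the fixture; a bystander.
Mind the look-alikes: they are no part of the job. Leave any turquoise look-alike of the rack alone.

How it is judged:
On the way, in this order (a step that is already met when the one before it is completed fails the run):
1. the block lies flat on the bed of the open bay, let go (x of block in the frame of fixture between -0.115 and 0 m and z of block in the frame of fixture between 0.012 and 0.018 m and angle between the x axis of block and the x axis of fixture, either way round below 0.2 rad and angle between block's own z axis and vertical below 0.1 rad and contact force between block and the fingers below 0.1 N), for 0.2 s.
2. the bar pushes the block under the hood (contact force between block and push_bar above 0.3 N and x of block in the frame of fixture above 0.02 m).
At the end, for the whole second after the job is handed in: The block lies flat under the hood, along the channel (within 0.15 rad), at rest, keeping the sprung stop face pressed in at least 2.2 of its 4 mm; the bar is at rest, let go, on the bench or in its rack (origin at most 36 mm up), not touching the fixture (value of joint stop_pad above 0.0022 m and x of block in the frame of fixture above 0.045 m and z of block in the frame of fixture between 0.012 and 0.018 m and angle between the x axis of block and the x axis of fixture, either way round below 0.15 rad and angle between block's own z axis and vertical below 0.1 rad and linear speed of block below 0.01 m/s and linear speed of push_bar below 0.02 m/s and height (world z) of push_bar below 0.036 m and contact force between push_bar and fixture below 0.05 N).
It fails at once if the bar pushes the block with more than 40 N (contact force between push_bar and block above 40 N).
It fails at once if fingers touch the block once it is well under the hood (x of block in the frame of fixture above 0.02 m and z of block in the frame of fixture between 0.012 and 0.03 m and horizontal distance between block and fixture below 0.15 m and contact force between block and the fingers above 0.5 N).
It fails at once if another thing is shifted by more than 40 mm (distance of any of rust_block, drilled_plate, grease_tin, hex_bolt, centre_punch, tape_roll from where it was at the start of the episode above 0.04 m).
It also fails if it takes over 72 s, if anything falls off the work surface, if the arm or the gripper's body presses on something with over 40 N, if the wrist force passes 120 N, or if a joint passes its speed limit or range.

ROBOT

A 6-joint arm with a two-finger parallel gripper is mounted at the origin on a cart in front of the work surface, level with it; the furniture and walls round the work are solid. World frame = base frame: x ahead of the robot, y to its left, z up, the work surface at z = 0. Lengths are in m, angles in rad, forces in N, time in s.
With the tool pointing down it reaches from about 0.35 to 0.85 m from the base axis. Payload 8.1 kg.
Tool frame: the origin (TCP) lies on the centre line of the jaws, within the pads' length; the fingertips stand 17 mm ahead of it and the grasp point (between the pads) lies 2 mm behind it; z points along the fingers, y is the line along which they close (so a half turn about z gives the same grasp; the last joint's range is limited). The gripper opens to 93 mm and grips with 3 to 60 N. Pads are 15 mm wide; open, the fingers measure 128 mm over their backs; the gripper's body (75 mm by 188 mm) begins 65 mm behind the grasp point.
Start: joints at [1.046, 0.13, 1.488, -0, 1.523, -0.085], TCP at [0.255, 0.543, 0.236] pointing down, gripper open.
Joint ranges: [-2.96, 2.96], [-0.89, 2.26], [0.02, 2.5], [-1.34, 4.48], [0, 2.73], [-2.66, 2.66]. Speed limits (rad/s): [2.39, 2.39, 2.79, 3.14, 3.14, 3.14].

INTERFACE

Orientations are given as a rotation vector (axis times angle).
In Python, from plant import status, eyes, robot gives the robot as it stands. The module is installed in compiled form; this text tells all that it offers.
- The arm moves only by the tool servo_tool, never from a script. Its argument "plan" is text: rows parted by semicolons, each of 4 numbers parted by spaces: the shift along the tool's x, y, z in m, then the turn about the tool's z in degrees. A call has 1 to 12 rows; each row is the pose to reach, as a shift and turn from the pose commanded when the call began, along the tool's axes at that moment; what a row does not reach only later rows make up. A row lasts 1/12 s, in which the tool goes at most 41.7 mm and 7.16 degrees, less where a joint would pass 70% of its speed; a pose out of reach is approached as far as the arm can. A call with a gripper value outside its range is refused whole. "grip" is the closure, from -1 (fully open) to 1 (shut), set as the call begins (left out, the last holds). The fingers move at their own pace and stop on an object; "grip_force" is the grip in N (left out, the last holds). Time passes only in rows, so rows that repeat a pose let the fingers close. It gives the time, the measured TCP pose, the force, the opening and the grip force at its end, in the units of the state.
- status.read_state(): the state, without advancing time (a new reading comes with each control period).
- eyes.read_camera(name): name is "scene" or "side" or "wrist"; returns a dict with "image" (400x640x3 uint8, blue, green, red), "fovy" (degrees; the focal length in pixels is half the picture's height over the tangent of half this angle, whatever the lens; pixels are square), "cx", "cy" (the principal point, pixels), "world_from_camera" (4x4, takes a point from camera to world coordinates); the wrist camera has in their place "hand_eye" (4x4, takes a point from camera to tool coordinates, whose origin is the TCP and whose axes are the flange's). Camera axes: x right, y down, z forward; pixel columns grow to the right and rows downward; lengths in m; the calibration is good to about 2 mm. A picture is of the moment at which its call begins: read the wrist's pose just before it. There is no depth.
- robot.close_job(): hands the job in; it is judged then, once.
The state is a dict: "t": time; "q": joint angles; "dq": joint speeds; "joint_torque": joint torques, N m; "tool_pos": TCP position; "orientation": TCP orientation; "force": force on the tool from outside, world axes, zero at the start; "wrist_torque": the same for the moment, N m; "opening": finger opening in m; "gripper_force": force on a finger pad.
Only numpy, scipy, OpenCV 4.12 (cv2) and the standard library are available. Lean on these libraries where they do the work, as an engineer would, in place of code of your own. Each camera call takes 0.05 s, during which the arm holds its last target. There are 200 camera calls.

## Working session

There is one attempt and no reset: what is moved stays moved. The work goes in short steps, Python scripts to look and compute and a tool call to move; the robot and the scene stay as the last step left them, time stands still between calls to the robot, and variables do not carry over. Pictures are saved under pics/ and viewed, at most 10 in all, crops included, and the job is handed in when it is done.

Besides the shell and the picture viewer there is one more tool, called after "Call:" by a JSON object that holds its "api" and its "payload", one argument or row to a line. servo_tool: Moves the arm, as the interface text tells. Its arguments: {"type":"object","properties":{"plan":{"type":"string"},"grip":{"type":"number"},"grip_force":{"type":"number"}},"required":["plan"]}

```bash
mkdir -p pics
python3 - <<'E'
from plant import status, eyes
import cv2,pickle
s=status.read_state();print(s)
for n in("scene","side"):
    c=eyes.read_camera(n);cv2.imwrite(f"pics/{n}0.png",c["image"]);pickle.dump(c,open(f"{n}0.pkl","wb"))
    print(n,c["fovy"],c["cx"],c["cy"],c["world_from_camera"].round(3).tolist())
w=eyes.read_camera("wrist");print(w["fovy"],w["cx"],w["cy"],w["hand_eye"].round(4).tolist())
E
```

```text
{'t': 0.0, 'q': array([ 1.04559439e+00,  1.31146899e-01,  1.48929886e+00, -8.97088609e-06,
        1.52299906e+00, -8.53999390e-02]), 'dq': array([ 1.30899285e-04,  5.66058191e-05, -1.30516766e-03, -1.46479747e-03,
       -5.12924872e-04,  2.93024743e-04]), 'joint_torque': array([-4.47526509e-04, -5.59806633e+01, -4.91783917e+01,  7.70458952e-02,
        3.45498975e-02, -1.87943865e-04]), 'tool_pos': array([0.25516271, 0.54243318, 0.23458519]), 'orientation': array([-6.85164541e-01, -3.06540409e+00,  2.77858252e-03]), 'force': array([-0.12887509, -0.09257068, -0.0728112 ]), 'wrist_torque': array([-0.02829811,  0.02985363,  0.01241172]), 'gripper_force': 0.0, 'opening': 0.0931017643622276}
scene 54.56290814384427 314.9952091194501 200.37320463731854 [[0.805, -0.382, 0.455, 0.008], [-0.593, -0.533, 0.603, -0.769], [0.012, -0.755, -0.655, 0.821], [0.0, 0.0, 0.0, 1.0]]
side 47.25748879998432 318.4929577752678 200.89824925066753 [[-0.997, 0.051, -0.054, 0.602], [0.07, 0.408, -0.911, 1.26], [-0.024, -0.912, -0.41, 0.666], [0.0, 0.0, 0.0, 1.0]]
58.535674198830016 320.8067817925258 204.50168980756547 [[-0.0012, -0.9575, -0.2885, 0.0804], [1.0, -0.0014, 0.0004, -0.0002], [-0.0008, -0.2885, 0.9575, -0.1491], [0.0, 0.0, 0.0, 1.0]]
```

View pics/scene0.png

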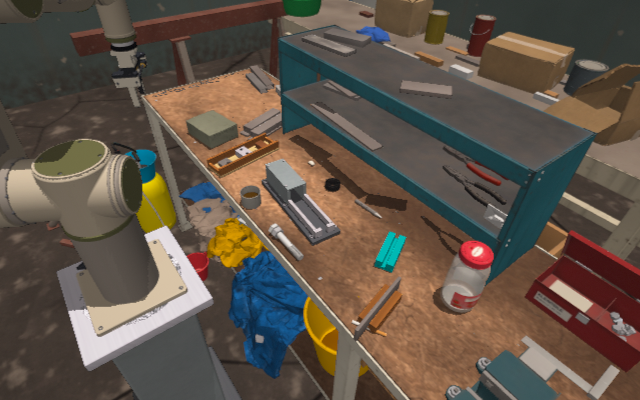

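View pics/side0.png

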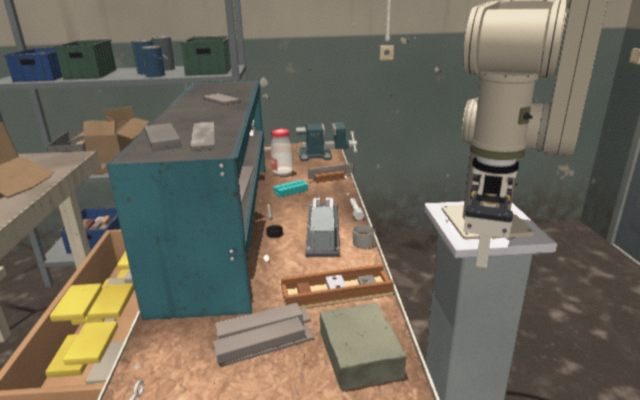

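Scene: the robot is at left, the wooden tray with the blocks at (243,154), the fixture at (300,200) with the hood end at (285,178), the brown rack with the bar at (378,305), and the turquoise look-alike at (391,250). Side: tray (338,286), fixture (322,225), rack (330,172), look-alike (291,188).

```bash
cat > h.py <<'E'
import numpy as np,cv2,pickle
from scipy.spatial.transform import Rotation as R
def T(s):
    M=np.eye(4);M[:3,:3]=R.from_rotvec(s["orientation"]).as_matrix();M[:3,3]=s["tool_pos"];return M
def ray(c,p):
    M=c["world_from_camera"];f=200/np.tan(np.radians(c["fovy"]/2))
    d=M[:3,:3]@np.array([(p[0]-c["cx"])/f,(p[1]-c["cy"])/f,1]);return M[:3,3],d/np.linalg.norm(d)
def onz(c,p,z):
    o,d=ray(c,p);return o+d*(z-o[2])/d[2]
def tri(a,p,b,q):
    o1,d1=ray(a,p);o2,d2=ray(b,q)
    t=np.linalg.lstsq(np.c_[d1,-d2],o2-o1,rcond=None)[0]
    x,y=o1+t[0]*d1,o2+t[1]*d2;return (x+y)/2,np.linalg.norm(x-y)
def proj(c,P):
    M=np.linalg.inv(c["world_from_camera"]);f=200/np.tan(np.radians(c["fovy"]/2))
    v=M[:3,:3]@np.array(P)+M[:3,3];return v[:2]/v[2]*f+[c["cx"],c["cy"]]
def wrist(name):
    from plant import status,eyes
    s=status.read_state();c=eyes.read_camera("wrist");c["world_from_camera"]=T(s)@c["hand_eye"];c["s"]=s
    cv2.imwrite(f"pics/{name}.png",c["image"]);pickle.dump(c,open(name+".pkl","wb"));return c
def load(n): return pickle.load(open(n+".pkl","rb"))
def delta(pos,yaw=None):
    """shift in tool axes and turn to reach world pos; yaw = world angle of the tool y axis (mod 180)"""
    from plant import status
    s=status.read_state();M=T(s);d=M[:3,:3].T@(np.array(pos)-M[:3,3]);cur=np.degrees(np.arctan2(M[1,1],M[0,1]))
    print("t",round(s["t"],2),"tool",s["tool_pos"].round(4),"yaw",round(cur,2),"q6",s["q"][5].round(2),"delta mm",(d*1000).round(1),end=" ")
    if yaw is not None:
        a=(yaw-cur+90)%180-90;print("turn(tool z) deg",round(-a,2))
    else: print()
E
python3 - <<'E'
from h import *
a,b=load("scene0"),load("side0")
for n,p,q in(("tray",(243,154),(338,286)),("hoodtop",(284,177),(322,216)),("rack",(378,305),(330,172)),("turq",(391,250),(291,188)),("tin",(250,197),(363,236))):
    P,e=tri(a,p,b,q);print(n,P.round(3),round(e,4),onz(a,p,.03).round(3),onz(b,q,.03).round(3))
delta((0.48,0.35,0.3),0)
E
```

```text
tray [0.505 0.331 0.018] 0.0005 [0.497 0.314 0.03 ] [0.507 0.349 0.03 ]
hoodtop [0.518 0.064 0.076] 0.0104 [0.543 0.115 0.03 ] [ 0.516 -0.035  0.03 ]
rack [ 0.454 -0.433  0.027] 0.0012 [ 0.453 -0.434  0.03 ] [ 0.455 -0.424  0.03 ]
turq [ 0.612 -0.319  0.014] 0.0036 [ 0.603 -0.327  0.03 ] [ 0.61  -0.279  0.03 ]
tin [0.405 0.098 0.023] 0.0026 [0.401 0.09  0.03 ] [0.409 0.11  0.03 ]
t 0.15 tool [0.2552 0.5426 0.2348] yaw 64.8 q6 -0.09 delta mm [-285.4  -78.6  -65.1] turn(tool z) deg 64.8
```

Call:
{"api": "servo_tool", "payload": {
  "plan": "-0.035 -0.01 -0.015 7; -0.07 -0.02 -0.015 14; -0.105 -0.03 -0.015 21; -0.14 -0.04 -0.015 28; -0.175 -0.05 -0.015 35; -0.21 -0.06 -0.015 42; -0.245 -0.07 -0.015 49; -0.28 -0.08 -0.015 56; -0.3 -0.09 -0.015 62; -0.315 -0.095 -0.015 64.8; -0.315 -0.095 -0.015 64.8; -0.315 -0.095 -0.015 64.8",
  "grip": -1
}}

```text
t: 1.15
tool_pos: [0.5003, 0.3222, 0.2502]
orientation: [-2.222, -2.22, 0.001]
force: [0.1, 0.3, -0.3]
opening: 0.0929
gripper_force: 0.0
```

Run:
```python
from h import *
wrist("w1");delta((0.5,0.32,0.25),0)
```

```text
t 1.2 tool [0.4997 0.3229 0.2503] yaw 0.05 q6 0.49 delta mm [-2.9  0.3  0.3] turn(tool z) deg 0.05
```

View pics/w1.png

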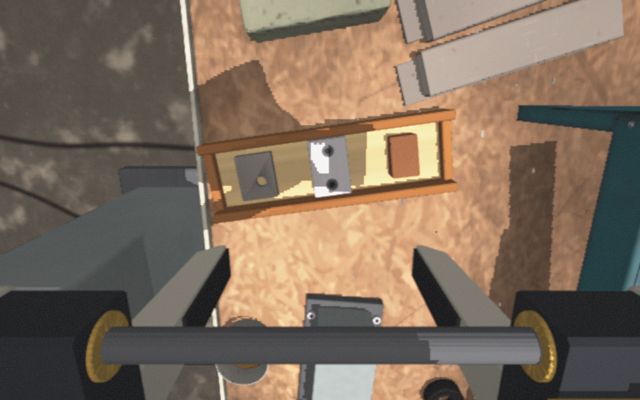

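Wrist view 1: drilled plate at (256,175), two-hole steel block at (330,168), rust block at (403,155) in the tray; the hood's closed end is at (343,340). Candidates for "block": (256,175) plate with one hole, (330,168) block with two holes, (403,155) rusty. I choose (330,168). Second views next.

Call:
{"api": "servo_tool", "payload": {
  "plan": "-0.04 0 0 0; -0.08 0 0 0; -0.1 0 0 0; -0.1 0 0 0;-0.1 0 0 0"
}}

```text
t: 1.62
tool_pos: [0.4996, 0.2232, 0.2509]
orientation: [-2.221, -2.222, -0.001]
force: [0.2, 0.1, 0.1]
opening: 0.093
gripper_force: 0.0
```

Run:
```python
from h import *
wrist("w2")
```

Call:
{"api": "servo_tool", "payload": {
  "plan": "-0.04 0 0 0; -0.08 0 0 0; -0.12 0 0 0; -0.16 0 0 0; -0.2 0 0 0; -0.22 0 0 0;-0.22 0 0 0;-0.22 0 0 0"
}}

```text
t: 2.33
tool_pos: [0.5003, 0.0035, 0.2507]
orientation: [-2.221, -2.221, -0.001]
force: [0.4, 0.0, -0.3]
opening: 0.0928
gripper_force: 0.0
```

Run:
```python
from h import *
wrist("w3")
```

Call:
{"api": "servo_tool", "payload": {
  "plan": "-0.04 0 0 0; -0.08 0 0 0; -0.12 0 0 0; -0.14 0 0 0; -0.15 0 0 0; -0.15 0 0 0;-0.15 0 0 0"
}}

```text
t: 2.97
tool_pos: [0.5005, -0.1454, 0.2505]
orientation: [-2.22, -2.222, -0.001]
force: [-1.0, 0.4, -0.6]
opening: 0.0928
gripper_force: 0.0
```

Run:
```python
from h import *
wrist("w4")
a,b,c=[cv2.imread(f"pics/w{i}.png") for i in(2,3,4)]
cv2.imwrite("pics/m1.png",np.hstack([a[:300,180:460],b[:300,180:460],c[:300,180:420]]))
```

```text
(no output)
```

View pics/m1.png

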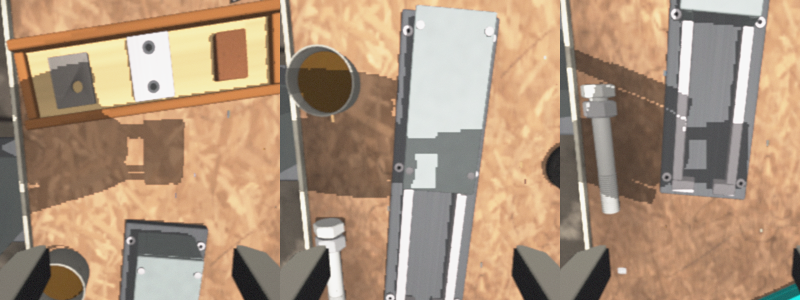

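Mosaic (w2 | w3 | w4): the tray with the two-hole block again at w2 px (331,65); w3 shows the hood top (z≈81) and its front edge near px (300–366,192); w4 shows the bay's white wall tops and the rear wall with notch near px (325,187). A close crop and masks next.

Run:
```python
from h import *
w1,w2,w3,w4=[load(f"w{i}") for i in(1,2,3,4)]
def crop(c,x,y,w,h,k): return cv2.resize(c["image"][y:y+h,x:x+w],None,fx=k,fy=k,interpolation=cv2.INTER_NEAREST)
A=crop(w1,290,125,80,75,5); B=crop(w3,280,160,100,75,4); C=crop(w4,270,140,110,75,4);D=crop(w4,280,0,110,75,4)
B2=np.vstack([B]);top=np.hstack([A[:300],B]);bot=np.hstack([C[:, :400],D[:,:400]])
cv2.imwrite("pics/m2.png",np.vstack([top,bot]))
# block holes (dark) & white block mask
for n,c,(x0,y0,x1,y1) in(("w1",w1,(295,125,365,205)),("w2",w2,(295,20,365,110))):
    im=c["image"][y0:y1,x0:x1].astype(int);hsv=cv2.cvtColor(c["image"][y0:y1,x0:x1],cv2.COLOR_BGR2HSV)
    m=((hsv[...,1]<40)).astype(np.uint8)*255
    cs=cv2.findContours(m,cv2.RETR_EXTERNAL,cv2.CHAIN_APPROX_NONE)[0];k=max(cs,key=cv2.contourArea)
    print(n,cv2.contourArea(k),(cv2.boxPoints(cv2.minAreaRect(k))+[x0,y0]).round(1).tolist())
    d=(hsv[...,2]<90).astype(np.uint8);num,l,st,ce=cv2.connectedComponentsWithStats(d)
    print([(st[i,4],(ce[i]+[x0,y0]).round(1).tolist()) for i in range(1,num) if st[i,4]>15])
```

```text
w1 2072.5 [[306.7, 140.0], [344.2, 135.0], [351.9, 192.7], [314.4, 197.8]]
[(np.int32(51), [329.1, 150.5]), (np.int32(84), [331.8, 184.2]), (np.int32(123), [320.8, 197.8])]
w2 2645.0 [[305.5, 35.8], [347.4, 30.0], [356.6, 95.9], [314.6, 101.7]]
[(np.int32(179), [330.1, 30.9]), (np.int32(32), [328.4, 46.8]), (np.int32(25), [333.0, 86.4])]
```

View pics/m2.png

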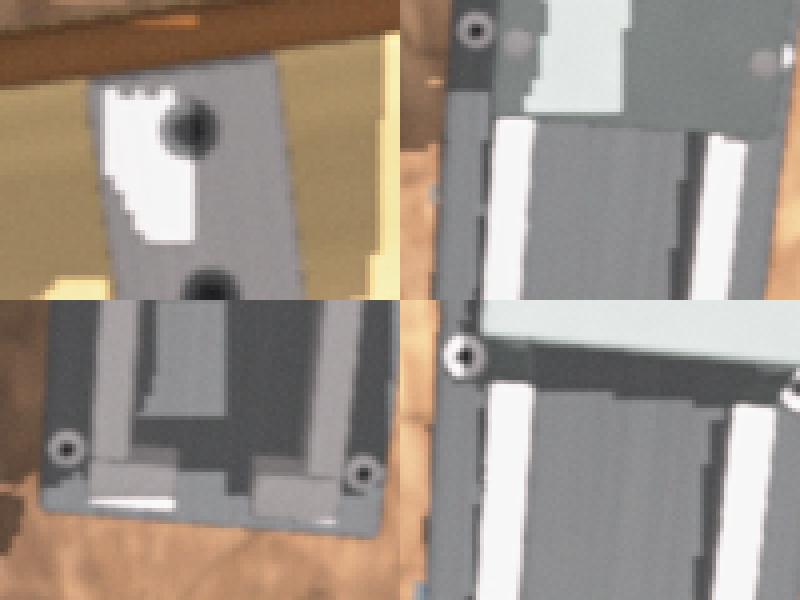

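Close crop confirms the two-hole block; the other crops show the hood front edge (w3 px (303.5,189)–(374,194.5); w4 (300.5,8.5)–(380,16)), the white wall tops, and the notched rear wall (w4 px (292.5,189)–(354,194)).

Run:
```python
from h import *
w1,w2,w3,w4=[load(f"w{i}") for i in(1,2,3,4)]
print("block holes",tri(w1,(329.1,150.5),w2,(328.4,46.8)),tri(w1,(331.8,184.2),w2,(333,86.4)))
for c,b in((w1,[[306.7,140.0],[344.2,135.0],[351.9,192.7],[314.4,197.8]]),(w2,[[305.5,35.8],[347.4,30.0],[356.6,95.9],[314.6,101.7]])):
    P=np.array([onz(c,p,.03) for p in b])[:,:2];e=P[3]-P[0]
    print("box c",P.mean(0).round(4),"len",np.linalg.norm(e).round(4),np.linalg.norm(P[1]-P[0]).round(4),"ang",np.degrees(np.arctan2(-e[1],-e[0])).round(2))
for n,c,p in(("holes",w1,(329.1,150.5)),("",w1,(331.8,184.2)),("",w2,(328.4,46.8)),("",w2,(333,86.4))): print(onz(c,p,.03).round(4))
print("hood L corner",tri(w3,(303.5,189.2),w4,(300.5,8.5)))
L=onz(w3,(303.5,189.2),.081);Rr=onz(w3,(373.8,194.5),.081);print("hood front",L.round(4),Rr.round(4),np.linalg.norm(L-Rr))
f=lambda X,Y:(280+(X-400)/4,(Y-300)/4)
for n,p,q in(("Lout",(488,385),(477,600)),("Lin",(533,385),(520,600)),("Rin",(735,405),(712,600)),("Rout",(775,405),(757,600))):
    a,b=onz(w4,f(*p),.039),onz(w4,f(*q),.039);d=a-b;print(n,a.round(4),b.round(4),np.degrees(np.arctan2(d[1],d[0])).round(2))
g=lambda X,Y:(270+X/4,140+(Y-300)/4)
for n,p,z in(("rear L",(90,497),.039),("rear R",(337,517),.039),("notchL",(178,480),.039),("notchR",(253,486),.039),("baseL",(42,510),.0),("baseR",(380,537),.0)): print(n,onz(w4,g(*p),z).round(4))
# block in tray check: white strips in w3
```

```text
block holes (array([0.50795084, 0.34977835, 0.0304648 ]), np.float64(0.0016601590850611476)) (array([0.51185108, 0.31388436, 0.02971143]), np.float64(2.1345769162968295e-05))
box c [0.5091 0.3324] len 0.062 0.0387 ang 96.91
box c [0.5098 0.3321] len 0.0606 0.0399 ang 97.85
[0.5088 0.3497 0.03  ]
[0.5118 0.314  0.03  ]
[0.5071 0.3498 0.03  ]
[0.5119 0.3139 0.03  ]
hood L corner (array([0.48441116, 0.00298774, 0.08143315]), np.float64(0.0002186434811939525))
hood front [0.4845 0.0029 0.081 ] [ 0.5494 -0.0023  0.081 ] 0.06514754663525775
Lout [0.4833 0.0016 0.039 ] [ 0.48   -0.0446  0.039 ] 85.89
Lin [0.4936 0.0016 0.039 ] [ 0.4902 -0.0446  0.039 ] 85.82
Rin [ 0.5399 -0.0025  0.039 ] [ 0.5359 -0.0446  0.039 ] 84.54
Rout [ 0.5491 -0.0025  0.039 ] [ 0.5466 -0.0446  0.039 ] 86.61
rear L [ 0.471  -0.1567  0.039 ]
rear R [ 0.5355 -0.1621  0.039 ]
notchL [ 0.494  -0.1521  0.039 ]
notchR [ 0.5134 -0.1537  0.039 ]
baseL [ 0.4539 -0.1704  0.    ]
baseR [ 0.5519 -0.1786  0.    ]
```

Numbers agree: block top z≈0.030 from two views, 60×40; hood top z=0.081, width 65; channel 46 wide; hood-front to rear-wall 160 mm (should be 162). Block (0.5095,0.332), long axis 97°; fixture axis 85.4°, bay (0.5107,−0.0736). Go to the block, gripper half open so as not to touch its neighbours.

Call:
{"api": "servo_tool", "payload": {
  "plan": "0.04 0 0 -2; 0.08 0.002 0 -4; 0.12 0.004 0 -7.2; 0.16 0.006 0 -7.2; 0.2 0.008 0 -7.2; 0.24 0.009 0 -7.2; 0.28 0.009 0 -7.2; 0.32 0.009 0 -7.2; 0.36 0.009 0 -7.2; 0.4 0.009 0 -7.2; 0.44 0.009 0 -7.2; 0.478 0.009 0 -7.2",
  "grip": -0.33
}}

```text
t: 4.02
tool_pos: [0.5069, 0.3352, 0.2508]
orientation: [-2.074, -2.359, -0.001]
force: [1.0, -1.2, 0.4]
opening: 0.0621
gripper_force: 0.0
```

Call:
{"api": "servo_tool", "payload": {
  "plan": "0 0 0.04 0; 0 0 0.08 0; 0 0 0.12 0; 0 0 0.15 0; 0 0 0.15 0; 0 0 0.15 0"
}}

```text
t: 4.52
tool_pos: [0.5063, 0.3316, 0.0991]
orientation: [-2.074, -2.357, 0.007]
force: [0.5, -0.1, 1.0]
opening: 0.0619
gripper_force: 0.0
```

Run:
```python
from h import *
from plant import status
c=wrist("w5");delta((0.5095,0.332,0.028),7.2);print(status.read_state()["opening"])
print(proj(c,(0.5095,0.332,.03)),[proj(c,p).round(1) for p in((.5076,.3498,.03),(.5118,.3139,.03))])
```

```text
t 4.57 tool [0.5084 0.3322 0.1019] yaw 7.29 q6 0.37 delta mm [-0.4  1.  73.9] turn(tool z) deg 0.09
0.06217225498870987
[326.07516161 226.03140924] [array([326.8, 199.6]), array([326. , 251.8])]
```

View pics/w5.png

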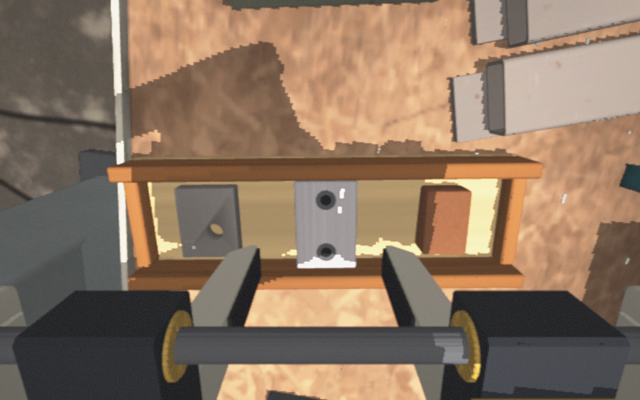

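The block stands upright in the picture at (326,225), its holes exactly where predicted; the fingers straddle it. Descend and grip.

Call:
{"api": "servo_tool", "payload": {
  "plan": "0 0.001 0.03 0; 0 0.001 0.055 0; 0 0.001 0.072 0; 0 0.001 0.072 0; 0 0.001 0.072 0"
}}

```text
t: 4.98
tool_pos: [0.511, 0.332, 0.031]
orientation: [2.077, 2.356, 0.004]
force: [0.5, 1.1, -0.2]
opening: 0.0618
gripper_force: 0.0
```

Call:
{"api": "servo_tool", "payload": {
  "plan": "0 0 0 0; 0 0 0 0; 0 0 0 0; 0 0 0 0; 0 0 0 0; 0 0 0 0",
  "grip": 1,
  "grip_force": 35
}}

```text
t: 5.48
tool_pos: [0.5106, 0.3315, 0.0302]
orientation: [2.077, 2.356, 0.003]
force: [-3.5, 0.0, 8.7]
opening: 0.0401
gripper_force: 35.0
```

Call:
{"api": "servo_tool", "payload": {
  "plan": "0 0 -0.03 0; 0 0 -0.07 0; 0 0 -0.11 0; 0 0 -0.12 0; 0 0 -0.12 0; 0 0 -0.12 0"
}}

```text
t: 5.98
tool_pos: [0.51, 0.3309, 0.1483]
orientation: [2.077, 2.356, 0.001]
force: [-1.2, -0.9, -4.0]
opening: 0.0398
gripper_force: 35.0
```

Run:
```python
from h import *
delta((0.5,-0.265,0.15),7.2)
a=load("scene0")
for p in((358,333),(398,282)):print(onz(a,p,.045).round(3))
```

```text
t 5.98 tool [0.51   0.3309 0.1483] yaw 7.2 q6 0.37 delta mm [-589.9  -84.6   -1.8] turn(tool z) deg -0.0
[ 0.36  -0.467  0.045]
[ 0.53  -0.421  0.045]
```

Call:
{"api": "servo_tool", "payload": {
  "plan": "-0.03 -0.005 0 0; -0.07 -0.011 0 0; -0.11 -0.018 0 0; -0.15 -0.024 0 0; -0.19 -0.03 0 0; -0.23 -0.037 0 0; -0.27 -0.043 0 0; -0.31 -0.05 0 0; -0.35 -0.056 0 0; -0.39 -0.062 0 0; -0.43 -0.069 0 0; -0.47 -0.075 0 0"
}}

```text
t: 6.98
tool_pos: [0.4918, -0.1459, 0.1449]
orientation: [-2.074, -2.352, 0.003]
force: [1.0, -0.7, -3.7]
opening: 0.04
gripper_force: 35.0
```

Call:
{"api": "servo_tool", "payload": {
  "plan": "-0.04 -0.006 0.02 3; -0.08 -0.013 0.05 6; -0.12 -0.019 0.08 9; -0.12 -0.019 0.1 11.8; -0.12 -0.019 0.11 11.8; -0.12 -0.019 0.11 11.8; -0.12 -0.019 0.11 11.8"
}}

```text
t: 7.57
tool_pos: [0.4886, -0.2643, 0.0359]
orientation: [-2.304, -2.127, 0.002]
force: [0.5, 0.8, -2.5]
opening: 0.0401
gripper_force: 35.0
```

Run:
```python
from h import *
delta((0.49,-0.265,0.022),-4.6)
```

```text
t 7.57 tool [ 0.4886 -0.2643  0.0359] yaw -4.56 q6 -0.51 delta mm [-0.6  1.5 13.9] turn(tool z) deg 0.04
```

Call:
{"api": "servo_tool", "payload": {
  "plan": "0 0 0.007 0; 0 0 0.0135 0; 0 0 0.0135 0; 0 0 0.0135 0"
}}

```text
t: 7.9
tool_pos: [0.491, -0.2655, 0.0255]
orientation: [2.307, 2.132, 0.0]
force: [-0.1, -1.0, -2.7]
opening: 0.0395
gripper_force: 35.0
```

Call:
{"api": "servo_tool", "payload": {
  "plan": "0 0 0 0; 0 0 0 0; 0 0 0 0; 0 0 -0.04 0; 0 0 -0.06 7; 0 0 -0.06 14; 0 0 -0.06 21; 0 0 -0.06 28; 0 0 -0.06 35; 0 0 -0.06 42; 0 0 -0.06 49; 0 0 -0.06 56",
  "grip": -1
}}

```text
t: 8.9
tool_pos: [0.4911, -0.2665, 0.0859]
orientation: [3.04, 0.788, 0.001]
force: [-0.6, 0.4, 0.1]
opening: 0.093
gripper_force: 0.0
```

Call:
{"api": "servo_tool", "payload": {
  "plan": "0 0 0 7; 0 0 0 14; 0 0 0 21; 0 0 0 28; 0 0 0 34; 0 0 0 34; 0 0 0 34"
}}

```text
t: 9.48
tool_pos: [0.491, -0.2664, 0.0857]
orientation: [3.139, -0.121, 0.001]
force: [0.1, -0.1, -0.3]
opening: 0.093
gripper_force: 0.0
```

Run:
```python
from h import *
c=wrist("w6");delta((0.49,-0.265,0.022),-94.6)
im=c["image"];hsv=cv2.cvtColor(im,cv2.COLOR_BGR2HSV)
print(c["s"]["opening"],proj(c,(0.49,-0.265,0.022)))
```

```text
t 9.53 tool [ 0.4909 -0.2663  0.0855] yaw -94.38 q6 1.06 delta mm [-1.1 -1.3 63.5] turn(tool z) deg 0.22
0.09297466689898085 [318.8130435  231.19353529]
```

View pics/w6.png

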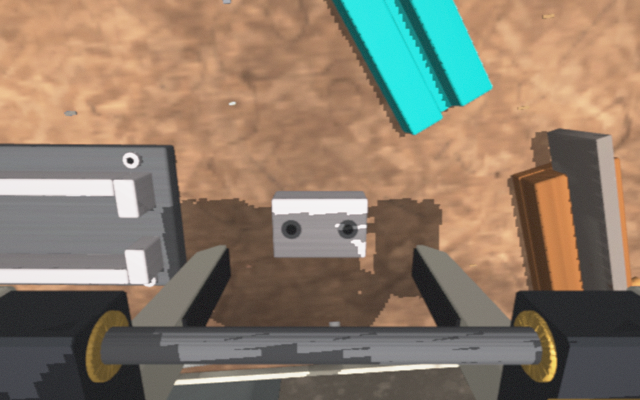

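The block lies flat with holes at (291,230) and (348,229), centred between the fingers; the fixture's notch is at left (140,225), the bar in its rack at right (590,220). Regrip along its length.

Call:
{"api": "servo_tool", "payload": {
  "plan": "0 0 0.03 0; 0 0 0.055 0; 0 0 0.0625 0; 0 0 0.0625 0; 0 0 0.0625 0"
}}

```text
t: 9.95
tool_pos: [0.4906, -0.2661, 0.0229]
orientation: [-3.139, 0.124, 0.001]
force: [0.1, 0.0, 0.4]
opening: 0.0929
gripper_force: 0.0
```

Call:
{"api": "servo_tool", "payload": {
  "plan": "0 0 0 0; 0 0 0 0; 0 0 0 0; 0 0 0 0; 0 0 0 0; 0 0 0 0",
  "grip": 1
}}

```text
t: 10.45
tool_pos: [0.491, -0.2662, 0.0231]
orientation: [3.139, -0.126, 0.001]
force: [0.1, 0.6, 3.2]
opening: 0.0594
gripper_force: 35.0
```

Call:
{"api": "servo_tool", "payload": {
  "plan": "0 0 -0.03 0; 0 0 -0.06 0; 0 0 -0.08 0; 0 0 -0.08 0; 0 0 -0.08 0"
}}

```text
t: 10.87
tool_pos: [0.4913, -0.2666, 0.1032]
orientation: [3.138, -0.126, 0.003]
force: [-0.3, 0.4, -4.5]
opening: 0.0598
gripper_force: 35.0
```

Run:
```python
from h import *
delta((0.5107,-0.0736,0.1),-94.6)
w6=load("w6")
# fixture check from w6: rear wall inner notch/wall tops, base rear corners
f=dict(o=np.array([.5158,-.0108]),u=np.array([.0802,.9968]))
for n,x,y,z in(("screw",-.15,-.04,.015),("rearR",-.15,-.033,.039),("rearL",-.15,.033,.039),("base corner",-.16,-.048,.0)):
    v=np.array([-f["u"][1],f["u"][0]]);P=f["o"]+x*f["u"]+y*v;print(n,proj(w6,(*P,z)).round(1))
```

```text
t 10.87 tool [ 0.4913 -0.2666  0.1032] yaw -94.6 q6 1.06 delta mm [   3.9 -193.9    3. ] turn(tool z) deg 0.0
screw [148.6 158.2]
rearR [130.5 177.6]
rearL [146.8 283. ]
base corner [172.9 142.3]
```

Call:
{"api": "servo_tool", "payload": {
  "plan": "0.001 -0.04 0 0; 0.002 -0.08 0 0; 0.003 -0.12 0 0; 0.004 -0.16 0 0; 0.004 -0.19 0 0; 0.004 -0.194 0 0; 0.004 -0.194 0 0; 0.004 -0.194 0 0"
}}

```text
t: 11.53
tool_pos: [0.509, -0.0731, 0.1007]
orientation: [3.139, -0.124, -0.005]
force: [0.6, -0.3, -3.5]
opening: 0.0596
gripper_force: 35.0
```

Run:
```python
from h import *
c=wrist("w7");delta((0.5107,-0.0736,0.1),-94.6)
f=dict(o=np.array([.5158,-.0108]),u=np.array([.0802,.9968]));v=np.array([-f["u"][1],f["u"][0]])
im=c["image"].copy()
for x in(-.15,-.138,-.1,-.06,0,.012):
  for y,z in((-.033,.039),(-.023,.039),(.023,.039),(.033,.039),(-.048,.0)):
    p=proj(c,(*(f["o"]+x*f["u"]+y*v),z));cv2.circle(im,(int(p[0].round()),int(p[1].round())),2,(0,0,255),-1)
cv2.imwrite("pics/w7o.png",im)
```

```text
t 11.58 tool [ 0.5093 -0.0738  0.1011] yaw -94.61 q6 1.41 delta mm [ 1.4 -0.3  1.1] turn(tool z) deg -0.01
```

View pics/w7o.png

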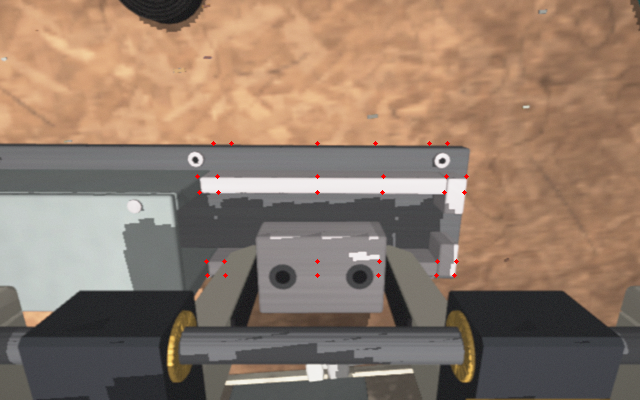

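The overlay of the predicted fixture points falls on the wall tops within ~1 px (white strip at rows 178–193, cols 200–465); the held block's holes are at (283,277) and (359,277). Now the block's lateral offset in the hand.

Run:
```python
from h import *
from plant import status
c=load("w7");im=c["image"];s=c["s"];z=s["tool_pos"][2]-.0008
g=cv2.cvtColor(im,cv2.COLOR_BGR2GRAY)[255:300,260:380];d=(g<70).astype(np.uint8);n,l,st,ce=cv2.connectedComponentsWithStats(d)
H=[ce[i]+[260,255] for i in range(1,n) if st[i,4]>60 and st[i,4]<900];print(H)
u=np.array([.0802,.9968]);v=np.array([-u[1],u[0]]);o=np.array([.5158,-.0108])
for h in H:
    P=onz(c,h,z)[:2]-o;print("block hole in fixture x,y",(P@u).round(4),(P@v).round(4))
P=status.read_state()["tool_pos"][:2]-o;print("tcp fix",P@u,P@v)
for r in (178,193):
    P=onz(c,(320,r),.039)[:2]-o;print("wall",P@v)
```

```text
[array([282.        , 275.87391304]), array([359.45762712, 275.63559322])]
block hole in fixture x,y -0.0445 0.001
block hole in fixture x,y -0.0807 0.0009
tcp fix -0.06328857462790498 0.0014003047045797465
wall -0.03197324040630451
wall -0.02260965184502332
```

Call:
{"api": "servo_tool", "payload": {
  "plan": "0 0 0.02 0; 0 0 0.035 0; 0 0 0.045 0; 0 0 0.055 0; 0 0 0.06 0; 0 0 0.06 0; 0 0 0.06 0"
}}

```text
t: 12.17
tool_pos: [0.5103, -0.0734, 0.0427]
orientation: [-3.139, 0.127, 0.0]
force: [-0.1, -0.2, -3.1]
opening: 0.0598
gripper_force: 35.0
```

Run:
```python
from h import *
from plant import status
print(status.read_state()["force"].round(1));delta((0.5107,-0.0736,0.0375),-94.6)
```

```text
[-0.1 -0.2 -3.1]
t 12.17 tool [ 0.5103 -0.0734  0.0427] yaw -94.63 q6 1.41 delta mm [0.4 0.1 5.2] turn(tool z) deg -0.03
```

Free of contact, inside the walls. Last 5 mm, then release partly (70 mm) and rise.

Call:
{"api": "servo_tool", "payload": {
  "plan": "0 0 0.003 0; 0 0 0.0055 0; 0 0 0.0055 0; 0 0 0.0055 0"
}}

```text
t: 12.5
tool_pos: [0.5112, -0.0733, 0.038]
orientation: [3.139, -0.126, 0.003]
force: [-0.3, -0.2, 1.1]
opening: 0.0596
gripper_force: 35.0
```

Call:
{"api": "servo_tool", "payload": {
  "plan": "0 0 0 0; 0 0 0 0; 0 0 0 0; 0 0 0 0; 0 0 -0.02 0; 0 0 -0.06 0; 0 0 -0.1 0; 0 0 -0.12 0; 0 0 -0.12 0",
  "grip": -0.55
}}

```text
t: 13.25
tool_pos: [0.5139, -0.074, 0.1637]
orientation: [3.137, -0.126, 0.016]
force: [0.7, 0.0, 0.4]
opening: 0.0721
gripper_force: 0.0
```

Run:
```python
from h import *
c=wrist("w8");s=c["s"]
u=np.array([.0802,.9968]);v=np.array([-u[1],u[0]]);o=np.array([.5158,-.0108])
p=proj(c,(.5107,-.0736,.037));print(p)
x0,y0=int(p[0])-45,int(p[1])-25
g=cv2.cvtColor(c["image"],cv2.COLOR_BGR2GRAY)[y0:y0+50,x0:x0+90];n,l,st,ce=cv2.connectedComponentsWithStats((g<70).astype(np.uint8))
for i in range(1,n):
    if st[i,4]>10:
        P=onz(c,ce[i]+[x0,y0],.037)[:2]-o;print(st[i],"fix x,y",(P@u).round(4),(P@v).round(4))
delta((0.45,-0.42,0.2),10)
# rack/bar seen in w6: print predictions of ends
w6=load("w6")
for q in((548,130),(620,140),(612,133),(515,178)):print(q,onz(w6,q,.052).round(4))
```

```text
[320.53415725 206.94356862]
[84 12  6  3 13] fix x,y -0.0958 -0.0108
[ 0 19  7 14 38] fix x,y -0.0281 -0.0021
[84 18  6  7 15] fix x,y -0.0964 -0.0044
[ 17  21  13  11 105] fix x,y -0.0447 -0.0005
[62 21 12  8 87] fix x,y -0.0809 -0.001
[83 22  7 23 72] fix x,y -0.0962 0.0076
[ 0 35  8 10 30] fix x,y -0.0287 0.0124
t 13.3 tool [ 0.5125 -0.0736  0.1607] yaw -94.6 q6 1.41 delta mm [-34.3 350.3 -39.1] turn(tool z) deg 75.4
(548, 130) [ 0.5467 -0.3854  0.052 ]
(620, 140) [ 0.5388 -0.4223  0.052 ]
(612, 133) [ 0.5427 -0.4177  0.052 ]
(515, 178) [ 0.5231 -0.3708  0.052 ]
```

Block sits in the bay at x≈−63 mm, aligned and let go. Next, over the rack.

Call:
{"api": "servo_tool", "payload": {
  "plan": "-0.008 0.03 -0.04 0; -0.016 0.07 -0.04 -4; -0.024 0.11 -0.04 -8; -0.032 0.15 -0.04 -12; -0.04 0.19 -0.04 -16; -0.048 0.23 -0.04 -19.6; -0.056 0.27 -0.04 -19.6; -0.065 0.31 -0.04 -19.6; -0.075 0.35 -0.04 -19.6; -0.082 0.379 -0.04 -19.6; -0.082 0.379 -0.04 -19.6; -0.082 0.379 -0.04 -19.6"
}}

```text
t: 14.3
tool_pos: [0.3966, -0.445, 0.1948]
orientation: [-3.112, -0.405, 0.002]
force: [-0.1, 0.0, 0.7]
opening: 0.0729
gripper_force: 0.0
```

Run:
```python
from h import *
c=wrist("w9")
```

Call:
{"api": "servo_tool", "payload": {
  "plan": "0.03 0 0.02 0; 0.04 0 0.05 0; 0.04 0 0.07 0; 0.04 0 0.07 0; 0.04 0 0.07 0"
}}

```text
t: 14.77
tool_pos: [0.4365, -0.4314, 0.1253]
orientation: [-3.111, -0.413, 0.004]
force: [0.1, -0.9, 1.2]
opening: 0.0721
gripper_force: 0.0
```

Run:
```python
from h import *
from plant import status
c=wrist("w10")
s=status.read_state();print(s["tool_pos"].round(4),s["orientation"].round(3))
a,b=load("w9")["image"],c["image"]
cv2.imwrite("pics/m3.png",np.hstack([a[:,150:480],b[:,150:550]]))
```

```text
[ 0.4371 -0.4329  0.1274] [-3.114e+00 -4.120e-01  1.000e-03]
```

View pics/m3.png

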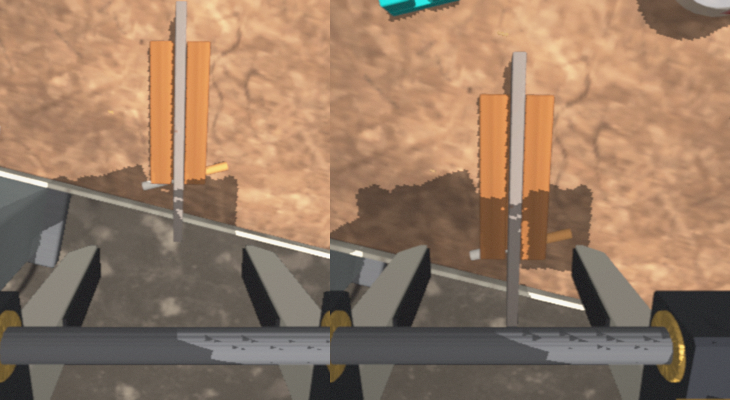

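Mosaic (w9 | w10): bar in the brown rack; its near end in w9 at px (329,240), its far end in w10 at (339,53); rack's far corners w9 (300,42),(359,42), w10 (300,96),(373,96). The bar's direction is nearly vertical in the picture.

Run:
```python
from h import *
a,b=load("w9"),load("w10")
for n,p,q in(("rack L",(300,42),(300,96)),("rack R",(359.5,42),(373,96)),("bar far",(331,1),(339,53))):print(n,tri(a,p,b,q))
# bar top centre line in w10 : edges by gradient along rows
g=cv2.cvtColor(b["image"],cv2.COLOR_BGR2GRAY).astype(float)
for r in(60,75,90): print(r,g[r,322:358].astype(int).tolist())
F=onz(b,(339,53),.052);N=onz(a,(329,240),.052);print(F,N,np.linalg.norm(F-N),np.degrees(np.arctan2(*(F-N)[1::-1])))
print(onz(b,(300,96),.028),onz(b,(373,96),.028),onz(b,(298,260),.028),onz(b,(367,260),.028))
```

```text
rack L (array([ 0.51115347, -0.3968111 ,  0.02973762]), np.float64(2.3371882722842284e-05))
rack R (array([ 0.5236912 , -0.44338114,  0.02744137]), np.float64(0.00012619304803758091))
bar far (array([ 0.53986636, -0.41415079,  0.05657855]), np.float64(0.00028763154193065275))
60 [138, 146, 148, 155, 160, 164, 164, 164, 158, 126, 117, 154, 177, 180, 181, 182, 183, 183, 182, 181, 184, 182, 182, 173, 157, 154, 160, 161, 164, 170, 173, 178, 182, 188, 189, 187]
75 [147, 118, 96, 93, 93, 94, 96, 95, 88, 92, 126, 165, 179, 181, 182, 183, 181, 183, 182, 182, 183, 184, 182, 171, 183, 193, 190, 189, 189, 187, 184, 179, 174, 172, 166, 167]
90 [159, 151, 122, 99, 94, 94, 97, 93, 84, 92, 142, 172, 180, 182, 180, 182, 183, 181, 181, 182, 182, 181, 175, 168, 176, 185, 186, 186, 188, 190, 188, 189, 187, 186, 185, 183]
[ 0.5403332  -0.41407985  0.052     ] [ 0.35953808 -0.4616661   0.052     ] 0.186952731183772 14.746108498395278
[ 0.51113067 -0.39672056  0.028     ] [ 0.52363823 -0.44325384  0.028     ] [ 0.39550427 -0.42415233  0.028     ] [ 0.40916762 -0.4745335   0.028     ]
```

Run:
```python
from h import *
delta((.4307,-.4430,.050),-75.3)
```

```text
t 14.82 tool [ 0.4371 -0.4329  0.1274] yaw -74.92 q6 0.44 delta mm [-8.8  8.2 77.4] turn(tool z) deg 0.38
```

Call:
{"api": "servo_tool", "payload": {
  "plan": "-0.009 0.008 0.02 0.4; -0.009 0.008 0.04 0.4; -0.009 0.008 0.055 0.4; -0.009 0.008 0.055 0.4; -0.009 0.008 0.055 0.4; -0.009 0.008 0.055 0.4"
}}

```text
t: 15.32
tool_pos: [0.4311, -0.445, 0.0747]
orientation: [3.113, 0.399, 0.003]
force: [-0.5, 0.2, 0.2]
opening: 0.0721
gripper_force: 0.0
```

Run:
```python
from h import *
c=wrist("w11");delta((.4307,-.4430,.050),-75.3)
g=cv2.cvtColor(c["image"],cv2.COLOR_BGR2GRAY)
M=T(c["s"])
for r in(20,60,120,180): print(r,g[r,310:370].astype(int).tolist())
for t in(.02,.05,.1): print(proj(c,(M@[t,0,0,1])[:2].tolist()+[.052]))
```

```text
t 15.37 tool [ 0.4312 -0.4452  0.0748] yaw -75.4 q6 0.43 delta mm [ 0.  -2.3 24.8] turn(tool z) deg -0.1
20 [175, 175, 176, 178, 177, 175, 177, 178, 180, 178, 178, 176, 180, 172, 153, 159, 172, 177, 175, 176, 176, 177, 176, 180, 181, 183, 185, 185, 185, 181, 182, 182, 180, 179, 181, 179, 182, 184, 187, 190, 191, 192, 195, 197, 199, 199, 200, 202, 203, 207, 206, 208, 208, 209, 207, 205, 205, 204, 200, 196]
60 [178, 176, 176, 177, 176, 178, 178, 181, 180, 182, 183, 183, 179, 171, 170, 180, 186, 189, 189, 189, 192, 189, 189, 187, 185, 185, 182, 179, 175, 172, 169, 166, 163, 162, 161, 164, 165, 164, 168, 168, 169, 171, 169, 167, 168, 167, 167, 164, 164, 164, 163, 164, 164, 162, 163, 166, 165, 167, 167, 166]
120 [178, 179, 180, 180, 180, 180, 182, 179, 183, 180, 183, 183, 177, 147, 108, 83, 92, 122, 143, 154, 157, 158, 158, 157, 158, 155, 153, 151, 151, 150, 148, 146, 150, 151, 154, 157, 159, 160, 159, 158, 158, 158, 159, 159, 160, 164, 166, 167, 167, 167, 161, 147, 141, 148, 155, 156, 158, 163, 166, 167]
180 [180, 183, 183, 183, 182, 180, 183, 182, 183, 183, 182, 183, 175, 136, 94, 82, 113, 138, 153, 157, 155, 154, 154, 154, 153, 150, 152, 150, 150, 149, 145, 145, 150, 151, 155, 156, 156, 155, 154, 157, 157, 157, 159, 160, 162, 163, 163, 163, 153, 142, 155, 167, 170, 171, 171, 170, 172, 168, 159, 151]
[320.56242036 221.28791921]
[320.47551795 162.96606808]
[320.30978226  51.73771651]
```

Call:
{"api": "servo_tool", "payload": {
  "plan": "0 -0.0024 0.01 0; 0 -0.0024 0.02 0; 0 -0.0024 0.025 0; 0 -0.0024 0.025 0; 0 -0.0024 0.025 0"
}}

```text
t: 15.78
tool_pos: [0.429, -0.4411, 0.0461]
orientation: [-3.115, -0.399, 0.002]
force: [0.4, 0.4, 0.7]
opening: 0.0722
gripper_force: 0.0
```

Call:
{"api": "servo_tool", "payload": {
  "plan": "0 0 0 0; 0 0 0 0; 0 0 0 0; 0 0 0 0; 0 0 0 0; 0 0 0 0; 0 0 0 0; 0 0 0 0",
  "grip": 1,
  "grip_force": 55
}}

```text
t: 16.45
tool_pos: [0.4295, -0.4417, 0.0472]
orientation: [3.116, 0.399, 0.0]
force: [-0.1, -0.2, 0.3]
opening: 0.0235
gripper_force: 0.0
```

Call:
{"api": "servo_tool", "payload": {
  "plan": "0 0 -0.01 0; 0 0 -0.03 0; 0 0 -0.06 0; 0 0 -0.09 0; 0 0 -0.1 0; 0 0 -0.1 0; 0 0 -0.1 0"
}}

```text
t: 17.03
tool_pos: [0.4298, -0.442, 0.1478]
orientation: [3.115, 0.399, 0.001]
force: [0.5, 0.2, -0.4]
opening: 0.0005
gripper_force: 0.0
```

Run:
```python
from h import *
c=wrist("w12")
u=np.array([.0802,.9968]);v=np.array([-u[1],u[0]]);o=np.array([.5158,-.0108])
delta((*(o-.225*u+.0005*v),.15),-4.6);print(o-.225*u)
```

```text
t 17.08 tool [ 0.4292 -0.4412  0.1461] yaw -75.4 q6 0.43 delta mm [ 117.9 -182.4   -3.8] turn(tool z) deg -70.8
[ 0.497755 -0.23508 ]
```

The fingers were still closing when I lifted, so they missed the bar. Reopen, check that it has not moved, and go down again.

Call:
{"api": "servo_tool", "payload": {
  "plan": "0 0 0.03 0; 0 0 0.06 0; 0 0 0.07 0; 0 0 0.07 0; 0 0 0.07 0",
  "grip": 0.25
}}

```text
t: 17.5
tool_pos: [0.4287, -0.4406, 0.0756]
orientation: [-3.113, -0.399, 0.003]
force: [-0.5, -0.2, 0.5]
opening: 0.0295
gripper_force: 0.0
```

Run:
```python
from h import *
c=wrist("w13");delta((.4307,-.4430,.047),-75.3);print(c["s"]["opening"])
cv2.imwrite("pics/w13.png",c["image"])
```

```text
t 17.55 tool [ 0.4296 -0.4417  0.0774] yaw -75.4 q6 0.43 delta mm [ 0.8  1.5 30.4] turn(tool z) deg -0.1
0.029525824273648197
```

View pics/w13.png

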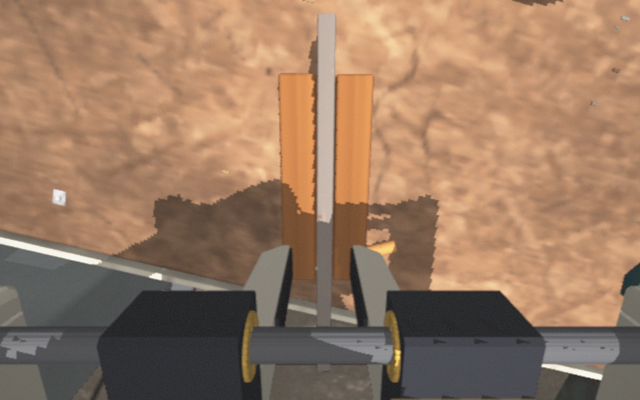

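Bar still upright in the rack, at cols 318–335, 1–2 mm right of the jaw centre (320). Correct by 1.5 mm and descend.

Call:
{"api": "servo_tool", "payload": {
  "plan": "0 0.0015 0.01 0; 0 0.0015 0.02 0; 0 0.0015 0.028 0; 0 0.0015 0.028 0; 0 0.0015 0.028 0"
}}

```text
t: 17.97
tool_pos: [0.4294, -0.4425, 0.0481]
orientation: [-3.115, -0.399, 0.002]
force: [0.4, -0.3, -0.3]
opening: 0.0353
gripper_force: 0.0
```

Call:
{"api": "servo_tool", "payload": {
  "plan": "0 0 0 0; 0 0 0 0; 0 0 0 0; 0 0 0 0; 0 0 0 0; 0 0 0 0; 0 0 0 0; 0 0 0 0",
  "grip": 1,
  "grip_force": 55
}}

```text
t: 18.63
tool_pos: [0.4301, -0.4434, 0.0496]
orientation: [3.116, 0.399, 0.001]
force: [-0.4, 0.7, 3.3]
opening: 0.0076
gripper_force: 55.0
```

Call:
{"api": "servo_tool", "payload": {
  "plan": "0 0 -0.01 0; 0 0 -0.03 0; 0 0 -0.06 0; 0 0 -0.09 0; 0 0 -0.1 0; 0 0 -0.1 0; 0 0 -0.1 0"
}}

```text
t: 19.22
tool_pos: [0.4299, -0.4431, 0.1487]
orientation: [3.116, 0.399, 0.0]
force: [-0.4, 0.4, -4.5]
opening: 0.0078
gripper_force: 55.0
```

Run:
```python
from h import *
c=wrist("w14");s=c["s"];print(s["opening"],s["force"].round(1))
u=np.array([.0802,.9968]);v=np.array([-u[1],u[0]]);o=np.array([.5158,-.0108])
delta((*(o-.225*u+.0005*v),.15),-4.6)
```

```text
0.007828026593366821 [-0.4  0.4 -4.5]
t 19.27 tool [ 0.4292 -0.4423  0.1471] yaw -75.4 q6 0.43 delta mm [ 118.1 -183.4   -2.6] turn(tool z) deg -70.8
```

Call:
{"api": "servo_tool", "payload": {
  "plan": "0.012 -0.018 0 -7; 0.024 -0.037 0 -14; 0.036 -0.055 0 -21; 0.048 -0.074 0 -28; 0.06 -0.092 0 -35; 0.072 -0.11 0 -42; 0.084 -0.13 0 -49; 0.096 -0.15 0 -56; 0.108 -0.167 0 -63; 0.118 -0.183 0 -70; 0.118 -0.183 0 -70.8; 0.118 -0.183 0 -70.8"
}}

```text
t: 20.27
tool_pos: [0.4969, -0.2347, 0.1465]
orientation: [-2.304, -2.13, 0.002]
force: [0.4, -0.1, -3.7]
opening: 0.0078
gripper_force: 55.0
```

Call:
{"api": "servo_tool", "payload": {
  "plan": "0 0 0.02 0; 0 0 0.04 0; 0 0 0.05 0; 0 0 0.05 0; 0 0 0.05 0"
}}

```text
t: 20.68
tool_pos: [0.4968, -0.2364, 0.0979]
orientation: [-2.309, -2.127, 0.002]
force: [0.6, -0.6, -3.3]
opening: 0.0078
gripper_force: 55.0
```

Run:
```python
from h import *
c=wrist("w15");s=c["s"];print(s["opening"],s["force"].round(1))
u=np.array([.0802,.9968]);v=np.array([-u[1],u[0]]);o=np.array([.5158,-.0108])
delta((*(o-.225*u+.0005*v),.06),-4.6)
P=s["tool_pos"][:2]-o;print("fix",P@u,P@v)
im=c["image"].copy()
for x,y,z in((-.15,-.01,.039),(-.15,.01,.039),(-.138,-.01,.039),(-.138,.01,.039),(-.093,-.02,.037),(-.093,.02,.037),(-.15,.033,.039),(-.15,-.033,.039)):
    p=proj(c,(*(o+x*u+y*v),z));print(x,y,p.round(1));cv2.circle(im,(int(p[0].round()),int(p[1].round())),2,(0,0,255),-1)
cv2.imwrite("pics/w15o.png",im)
```

```text
0.0078031517130635 [ 0.6 -0.6 -3.3]
t 20.73 tool [ 0.4977 -0.2368  0.0992] yaw -4.68 q6 -0.46 delta mm [ 1.7 -0.6 39.2] turn(tool z) deg -0.08
fix -0.2263597710465858 0.0008411497045553947
-0.15 -0.01 [339.9 104.7]
-0.15 0.01 [304.3 104.8]
-0.138 -0.01 [340.1  82.2]
-0.138 0.01 [303.9  82.3]
-0.093 -0.02 [360.2  -9. ]
-0.093 0.02 [283.5  -8.7]
-0.15 0.033 [263.3 105. ]
-0.15 -0.033 [380.8 104.6]
```

View pics/w15o.png

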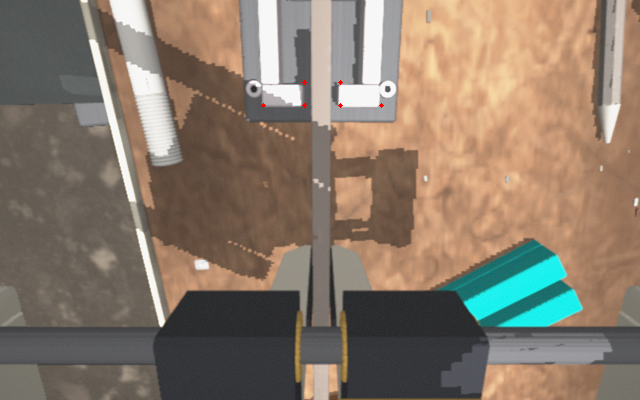

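Bar is at cols 312–331, in line with the notch (between wall pieces ending at 301 and 338). Lower it into the notch (bar foot to ~z 0.019), behind the block.

Call:
{"api": "servo_tool", "payload": {
  "plan": "0 0 0.01 0; 0 0 0.02 0; 0 0 0.03 0; 0 0 0.037 0; 0 0 0.04 0; 0 0 0.04 0; 0 0 0.04 0"
}}

```text
t: 21.32
tool_pos: [0.4978, -0.2362, 0.0589]
orientation: [-2.308, -2.13, 0.0]
force: [-1.2, -0.3, -3.3]
opening: 0.0075
gripper_force: 55.0
```

Call:
{"api": "servo_tool", "payload": {
  "plan": "0.003 0 0 0; 0.006 0 0 0; 0.009 0 0 0; 0.012 0 0 0; 0.014 0 0 0; 0.016 0 0 0; 0.018 0 0 0; 0.02 0 0 0; 0.022 0 0 0; 0.024 0 0 0; 0.024 0 0 0"
}}

```text
t: 22.23
tool_pos: [0.5, -0.2121, 0.0592]
orientation: [2.309, 2.131, 0.0]
force: [0.0, -0.8, -4.4]
opening: 0.0078
gripper_force: 55.0
```

```bash
cat >> h.py <<'E'
def fix():
    from plant import status
    s=status.read_state();u=np.array([.0802,.9968]);v=np.array([-u[1],u[0]]);o=np.array([.5158,-.0108])
    P=s["tool_pos"][:2]-o;F=s["force"];print("t",round(s["t"],2),"fix",(P@u).round(4),(P@v).round(4),"z",s["tool_pos"][2].round(4),"F along/lat/z",(F[:2]@u).round(2),(F[:2]@v).round(2),F[2].round(2),"open",s["opening"].round(4))
E
python3 -c "from h import *;fix();delta((.5,0,.0585),-4.6)"
```

```text
Traceback (most recent call last):
  File "h.py", line 33, in fix
    P=s["tool_pos"][:2]-o;F=s["force"];print("t",round(s["t"],2),"fix",(P@u).round(4),(P@v).round(4),"z",s["tool_pos"][2].round(4),"F along/lat/z",(F[:2]@u).round(2),(F[:2]@v).round(2),F[2].round(2),"open",s["opening"].round(4))
                                                                                                                                                                                                              ^^^^^^^^^^^^^^^^^^
AttributeError: 'float' object has no attribute 'round'
```

Call:
{"api": "servo_tool", "payload": {
  "plan": "0.003 0 0 0; 0.007 0 0 0; 0.011 0 0 0; 0.015 0 0 0; 0.019 0 0 0; 0.023 0 0 0; 0.027 0 0 0; 0.031 0 0 0; 0.035 0 0 0; 0.039 0 0 0; 0.043 0 0 0; 0.047 0 0 0"
}}

```text
t: 23.23
tool_pos: [0.5037, -0.1651, 0.0592]
orientation: [2.309, 2.13, 0.0]
force: [-0.6, -1.8, -4.0]
opening: 0.0075
gripper_force: 55.0
```

```bash
sed -i 's/s\["opening"\].round(4)/round(s["opening"],4)/' h.py; python3 -c "
from h import *;fix();delta((.5,0,.0585),-4.6);wrist('w16')"
```

```text
t 23.23 fix -0.1548 -0.0003 z 0.0592 F along/lat/z -1.84 0.42 -4.03 open 0.0075
t 23.23 tool [ 0.5037 -0.1651  0.0592] yaw -4.6 q6 -0.33 delta mm [164.3 -16.9   0.7] turn(tool z) deg -0.0
```

View pics/w16.png

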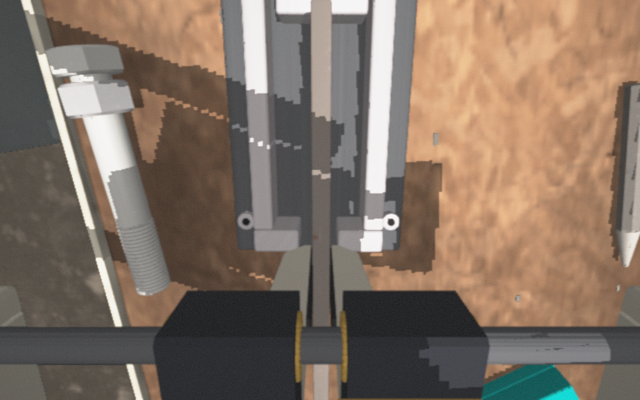

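The bar pushes the block squarely (block's rear edge at row ~15, cols 275–368), about 2 N. That is more pictures than allowed already (12 against 10), so I go on by force and numbers alone.

Call:
{"api": "servo_tool", "payload": {
  "plan": "0.003 0 0 0; 0.007 0 0 0; 0.011 0 0 0; 0.015 0 0 0; 0.019 0 0 0; 0.023 0 0 0; 0.027 0 0 0; 0.031 0 0 0; 0.035 0 0 0; 0.039 0 0 0; 0.043 0 0 0; 0.046 0 0 0"
}}

```text
t: 24.28
tool_pos: [0.5073, -0.1192, 0.0591]
orientation: [-2.309, -2.131, -0.0]
force: [0.2, -1.4, -3.1]
opening: 0.0076
gripper_force: 55.0
```

```bash
python3 -c "
from h import *;fix();delta((.5,0,.0585),-4.6)"
```

```text
t 24.28 fix -0.1087 -0.0003 z 0.0591 F along/lat/z -1.37 -0.29 -3.06 open 0.0076
t 24.28 tool [ 0.5073 -0.1192  0.0591] yaw -4.59 q6 -0.25 delta mm [118.2 -16.9   0.6] turn(tool z) deg 0.01
```

Call:
{"api": "servo_tool", "payload": {
  "plan": "0.002 0 0 0; 0.0035 0 0 0; 0.005 0 0 0; 0.0065 0 0 0; 0.008 0 0 0; 0.0095 0 0 0; 0.011 0 0 0; 0.0125 0 0 0; 0.014 0 0 0; 0.015 0 0 0"
}}

```text
t: 25.12
tool_pos: [0.5086, -0.1045, 0.0591]
orientation: [-2.309, -2.131, -0.0]
force: [-1.1, -2.5, -3.7]
opening: 0.0074
gripper_force: 55.0
```

Call:
{"api": "servo_tool", "payload": {
  "plan": "0.001 0 0 0; 0.002 0 0 0; 0.003 0 0 0; 0.004 0 0 0; 0.005 0 0 0; 0.006 0 0 0; 0.006 0 0 0"
}}

```text
t: 25.7
tool_pos: [0.509, -0.0985, 0.0591]
orientation: [-2.309, -2.13, -0.0]
force: [1.1, -1.6, -2.7]
opening: 0.0078
gripper_force: 55.0
```

Call:
{"api": "servo_tool", "payload": {
  "plan": "0.001 0 0 0; 0.002 0 0 0; 0.003 0 0 0; 0.004 0 0 0; 0.005 0 0 0; 0.006 0 0 0; 0.006 0 0 0"
}}

```text
t: 26.28
tool_pos: [0.5095, -0.0925, 0.0591]
orientation: [-2.309, -2.131, -0.0]
force: [-0.0, -0.4, -4.0]
opening: 0.0074
gripper_force: 55.0
```

Call:
{"api": "servo_tool", "payload": {
  "plan": "0.001 0 0 0; 0.002 0 0 0; 0.003 0 0 0"
}}

```text
t: 26.53
tool_pos: [0.5097, -0.0898, 0.0591]
orientation: [2.309, 2.13, -0.0]
force: [-0.0, -1.5, -4.7]
opening: 0.0074
gripper_force: 55.0
```

Call:
{"api": "servo_tool", "payload": {
  "plan": "0.001 0 0 0; 0.002 0 0 0; 0.003 0 0 0"
}}

```text
t: 26.78
tool_pos: [0.51, -0.0867, 0.0591]
orientation: [-2.309, -2.131, 0.0]
force: [-0.2, -1.5, -4.2]
opening: 0.0073
gripper_force: 55.0
```

Call:
{"api": "servo_tool", "payload": {
  "plan": "0.001 0 0 0; 0.002 0 0 0; 0.003 0 0 0"
}}

```text
t: 27.03
tool_pos: [0.5103, -0.0837, 0.0592]
orientation: [2.309, 2.131, 0.0]
force: [-0.3, -2.1, -3.6]
opening: 0.0077
gripper_force: 55.0
```

Call:
{"api": "servo_tool", "payload": {
  "plan": "0.001 0 0 0; 0.002 0 0 0; 0.003 0 0 0"
}}

```text
t: 27.28
tool_pos: [0.5105, -0.0807, 0.0592]
orientation: [2.309, 2.13, 0.0]
force: [-0.3, -2.7, -4.3]
opening: 0.0074
gripper_force: 55.0
```

Call:
{"api": "servo_tool", "payload": {
  "plan": "0.001 0 0 0; 0.002 0 0 0; 0.003 0 0 0"
}}

```text
t: 27.53
tool_pos: [0.5107, -0.0777, 0.0591]
orientation: [-2.309, -2.131, 0.0]
force: [0.6, -2.0, -3.5]
opening: 0.0076
gripper_force: 55.0
```

Call:
{"api": "servo_tool", "payload": {
  "plan": "0.001 0 0 0; 0.002 0 0 0; 0.003 0 0 0"
}}

```text
t: 27.78
tool_pos: [0.511, -0.0748, 0.0592]
orientation: [2.309, 2.13, -0.0]
force: [-0.2, -2.3, -3.8]
opening: 0.0074
gripper_force: 55.0
```

Call:
{"api": "servo_tool", "payload": {
  "plan": "0.001 0 0 0; 0.002 0 0 0; 0.003 0 0 0"
}}

```text
t: 28.03
tool_pos: [0.5115, -0.0743, 0.0598]
orientation: [2.306, 2.128, -0.004]
force: [-1.9, -18.5, -0.4]
opening: 0.0074
gripper_force: 55.0
```

18.5 N and no further travel: block solidly home. Withdraw.

Call:
{"api": "servo_tool", "payload": {
  "plan": "-0.005 0 0 0; -0.015 0 0 0; -0.03 0 0 0; -0.05 0 0 0; -0.07 0 0 0; -0.09 0 0 0; -0.11 0 0 0; -0.13 0 0 0; -0.15 0 0 0; -0.17 0 0 0; -0.18 0 0 0; -0.18 0 0 0"
}}

```text
t: 29.03
tool_pos: [0.4965, -0.2532, 0.0591]
orientation: [2.311, 2.128, 0.0]
force: [-0.7, -0.0, -5.0]
opening: 0.0079
gripper_force: 55.0
```

Call:
{"api": "servo_tool", "payload": {
  "plan": "-0.02 0 0 0; -0.035 0 0 0; -0.05 -0.005 0 0; -0.056 -0.015 0 0; -0.056 -0.025 0 0; -0.056 -0.03 0 0; -0.056 -0.03 0 0; -0.056 -0.03 0 0"
}}

```text
t: 29.7
tool_pos: [0.4623, -0.3041, 0.0591]
orientation: [-2.309, -2.13, -0.001]
force: [0.8, -0.1, -3.3]
opening: 0.0076
gripper_force: 55.0
```

Run:
```python
from h import *
fix();delta((.465,-.3,.041),-4.6)
```

```text
t 29.7 fix -0.2967 0.0298 z 0.0591 F along/lat/z 0.01 -0.85 -3.31 open 0.0076
t 29.7 tool [ 0.4623 -0.3041  0.0591] yaw -4.61 q6 -0.59 delta mm [ 4.3  2.4 18.1] turn(tool z) deg -0.01
```

Call:
{"api": "servo_tool", "payload": {
  "plan": "0 0 0.006 0; 0 0 0.012 0; 0 0 0.016 0; 0 0 0.018 0; 0 0 0.019 0; 0 0 0.0195 0; 0 0 0.0195 0"
}}

```text
t: 30.28
tool_pos: [0.4625, -0.3047, 0.0396]
orientation: [2.309, 2.131, 0.0]
force: [-0.3, -0.4, -4.1]
opening: 0.0072
gripper_force: 55.0
```

```bash
python3 -c "
from h import *;fix()"
```

```text
t 30.28 fix -0.2972 0.0295 z 0.0396 F along/lat/z -0.46 0.3 -4.09 open 0.0072
```

Still carrying the weight; feel down to the bench.

Call:
{"api": "servo_tool", "payload": {
  "plan": "0 0 0.0005 0; 0 0 0.001 0; 0 0 0.0015 0; 0 0 0.0015 0"
}}

```text
t: 30.62
tool_pos: [0.4627, -0.3049, 0.0395]
orientation: [2.308, 2.13, 0.0]
force: [-4.2, 4.8, 7.5]
opening: 0.0076
gripper_force: 55.0
```

On the bench (+7.5 N). Release, settle, rise.

Call:
{"api": "servo_tool", "payload": {
  "plan": "0 0 -0.001 0; 0 0 -0.001 0; 0 0 -0.001 0; 0 0 -0.001 0; 0 0 -0.001 0; 0 0 -0.001 0; 0 0 -0.001 0; 0 0 -0.001 0; 0 0 -0.001 0",
  "grip": -0.3
}}

```text
t: 31.37
tool_pos: [0.4624, -0.3047, 0.0391]
orientation: [-2.309, -2.13, 0.0]
force: [-0.1, 0.0, -0.6]
opening: 0.0593
gripper_force: 0.0
```

Call:
{"api": "servo_tool", "payload": {
  "plan": "0 0 -0.02 0; 0 0 -0.06 0; 0 0 -0.1 0; 0 0 -0.14 0; 0 0 -0.15 0; 0 0 -0.15 0; 0 0 -0.15 0; 0 0 -0.15 0; 0 0 -0.15 0; 0 0 -0.15 0"
}}

```text
t: 32.2
tool_pos: [0.4615, -0.304, 0.187]
orientation: [-2.306, -2.128, 0.001]
force: [0.5, 0.2, 0.2]
opening: 0.0605
gripper_force: 0.0
```

Run:
```python
from h import *
import time
fix();c=wrist("w17")
g=cv2.cvtColor(c["image"],cv2.COLOR_BGR2GRAY)
M=T(c["s"])
# bar ends expected on edge (top z=.042) along tool x
for z in(.042,.008):
    print(z,[proj(c,[*(M@[t,y,0,1])[:2],z]).round(0).tolist() for t in(.03,.08,.115) for y in(-.004,.004)])
for r in range(60,240,30): print(r,g[r,270:380:2].tolist())
```

```text
t 32.2 fix -0.2966 0.0307 z 0.187 F along/lat/z 0.27 -0.49 0.21 open 0.0605
0.042 [[316.0, 161.0], [326.0, 161.0], [316.0, 98.0], [326.0, 98.0], [316.0, 50.0], [326.0, 50.0]]
0.008 [[317.0, 155.0], [326.0, 155.0], [317.0, 98.0], [326.0, 98.0], [316.0, 55.0], [326.0, 55.0]]
60 [126, 122, 125, 128, 132, 133, 145, 163, 171, 168, 159, 153, 148, 149, 150, 150, 148, 149, 157, 173, 183, 164, 104, 89, 170, 200, 199, 200, 201, 172, 166, 171, 173, 171, 176, 170, 175, 176, 170, 166, 154, 160, 172, 172, 165, 161, 156, 156, 157, 162, 156, 155, 156, 163, 159]
90 [77, 81, 78, 90, 128, 146, 150, 152, 155, 162, 160, 156, 160, 164, 165, 164, 164, 160, 159, 159, 152, 98, 87, 91, 169, 200, 198, 204, 202, 176, 162, 158, 160, 169, 174, 170, 158, 160, 162, 166, 174, 176, 171, 165, 163, 160, 156, 162, 158, 154, 161, 167, 167, 171, 170]
120 [88, 89, 95, 93, 88, 90, 91, 92, 96, 93, 93, 84, 87, 86, 95, 96, 100, 104, 105, 102, 102, 102, 100, 99, 125, 201, 203, 205, 202, 163, 154, 159, 158, 160, 160, 161, 161, 160, 161, 168, 166, 159, 156, 159, 157, 161, 162, 148, 138, 145, 143, 149, 150, 149, 160]
150 [93, 92, 97, 90, 95, 101, 102, 98, 95, 96, 103, 103, 102, 100, 96, 89, 85, 87, 88, 92, 94, 99, 95, 93, 110, 121, 119, 117, 117, 100, 100, 106, 100, 98, 101, 100, 99, 94, 95, 93, 90, 91, 91, 86, 87, 90, 92, 93, 97, 101, 104, 99, 96, 95, 91]
180 [85, 80, 79, 83, 81, 80, 85, 80, 83, 87, 90, 89, 88, 89, 93, 90, 89, 88, 94, 90, 110, 139, 94, 100, 108, 179, 160, 119, 116, 94, 87, 92, 97, 95, 96, 94, 93, 92, 90, 94, 101, 93, 93, 94, 98, 96, 92, 95, 90, 95, 99, 100, 95, 93, 108]
210 [150, 144, 146, 146, 148, 149, 145, 140, 143, 144, 146, 140, 144, 148, 157, 157, 152, 151, 144, 142, 139, 111, 97, 100, 110, 116, 119, 120, 124, 166, 171, 165, 167, 168, 163, 162, 172, 183, 186, 182, 170, 156, 163, 167, 173, 170, 178, 179, 174, 168, 162, 164, 167, 172, 173]
```

The bar stands at rest on its edge (image cols 318–328, 10 px ≈ 8 mm), clear of the fixture. Hand in.

```bash
python3 -c "
from plant import robot;print(robot.close_job())"
```

```text
the job is handed in; nothing more can be done
None
```

The block was pushed home against the solid stop (18.5 N, with no further travel), the bar stands let go on the bench clear of the fixture, and I handed the job in at about 32 s with no verdict returned; I viewed 12 pictures, two over the limit of 10.

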